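# Roll a pipe into its cradle seats and fold the hold-down over it

### The job

Secure the loose steel pipe for cutting: roll it along the cradle's two rails by pushing across its top with the fingertips until it drops into the V seats and lies still there, then push the open hold-down arm over and down until its rubber pad rests on the pipe. Do not grip or lift the pipe and do not reach down its sides with the fingers; leave the fittings and tools round the cradle where they are.

Things in the scene. Friction and masses are not known exactly. Their poses are not given: they have to be found in the camera images.
- pipe: the loose steel pipe, 42 mm in diameter, 180 mm long, 0.5 to 0.9 kg, lying across the cradle's rails. Origin at its centre; x along the pipe; z points up at the start and turns as it rolls. On the flat of the rails its centre is 56 mm and its top 77 mm above the bench. It stops soon after a push ends. A fingertip rolling it without slip travels twice as far as the pipe
- cradle: grey cradle, bolted down; origin on the bench at its middle. Two rubber-faced rails, 14 mm wide, 35 mm high, at x = -65 and +65 mm, run along its y from -140 to +145 mm, with end stops 47 mm high at -y. Each has a V seat 28 mm wide, 8 mm deep at y = +50 mm. The pipe starts at y = -100 to -40 mm and must roll to +y, towards the hold-down arm
- seat (a point): where the pipe's centre lies once it rests in the V seats: 51 mm above the bench, 5 mm lower than on the flat of the rails (pipe top then at 72 mm). Fixed in the cradle, with the cradle's axes: x along the seated pipe, y the way the pipe must roll, z up
- keeper_pin (a point): middle of the hold-down arm's hinge pin, 75 mm beyond the seat along the cradle's y, midway between the rails, 86 mm above the bench; cradle's axes, the pin runs along x. Its bracket is 44 mm wide (60 mm over the pin), 34 mm deep along y and reaches 98 mm above the bench
- keeper_end (a point): free end of the hold-down arm, 128 mm from the hinge pin on the arm's middle line. The arm is a steel bar 24 mm wide and 10 mm thick whose last 30 mm are a black grip 18 mm thick; a rubber pad 28 mm across, 75 mm from the pin, faces the pipe when the arm is down, with its 5 mm high bolt head on the other side
- keeper (a joint): angle of the hold-down arm: 0 when it lies level towards the pipe, its pad just touching the top of the seated pipe; 1.57 when it stands upright; it starts at about 1.85 to 2.15, leaning back away from the pipe, and can go to 2.3 and -0.12. The hinge is stiff (0.16 N m) and the arm stays where it is left.
- coupling: grey iron pipe coupling, 44 mm across and 41 mm tall, standing on end in front of the cradle; origin at the centre of its underside; must stay where it is
- reducer: light grey bell reducer, 54 mm across and 38 mm tall, standing in front of the cradle; origin at the centre of its underside; must stay where it is
- wrench: small pipe wrench, 259 x 51 x 19 mm, lying to the right of the cradle; origin at the centre of its underside; must stay where it is
- short_nipple: dark pipe nipple, 95 mm long and 34 mm across, lying right of the cradle (not the pipe to roll); origin at the centre of its underside; must stay where it is
- tin: tin with a black cap, 66 mm across and 88 mm tall, standing left of the cradle at the back; origin at the centre of its underside; must stay where it is
- tape_roll: flat spool of white tape, 49 mm across and 14 mm high, lying on the bench between the cradle's rails, lower than the pipe's underside; origin at the centre of its underside; must stay where it is
- valve: brass ball valve with a lever, 124 x 39 x 54 mm, lying left of the cradle at the back; origin at the centre of its underside; must stay where it is
- pen: black marker pen, 122 mm long and 14 mm thick, lying left of the cradle at the front; origin at the centre of its underside; must stay where it is

How it is judged:
By the outcome, as a careful person would: the job done as asked, in the order asked, and still so for the second after the job is handed in, with the robot touching nothing.
It also fails if it takes over 61 s, if anything falls off the work surface, if the arm or the gripper's body presses on something with over 40 N, if the wrist force passes 120 N, or if a joint passes its speed limit or range.

### The arm

A 6-joint arm with a two-finger parallel gripper is mounted at the origin on a cart in front of the work surface, level with it; the furniture and walls round the work are solid. World frame = base frame: x ahead of the robot, y to its left, z up, the work surface at z = 0. Lengths are in mm, angles in rad, forces in N, time in s.
With the tool pointing down it reaches from about 350 to 800 mm from the base axis. Payload 7.3 kg.
Tool frame: the origin (TCP) lies on the mounting face of the last link; the fingertips stand 173 mm ahead of it and the grasp point (between the pads) lies 155 mm ahead of it; z points along the fingers, y is the line along which they close (so a half turn about z gives the same grasp; the last joint's range is limited). The gripper opens to 85 mm and grips with 20 to 120 N. Pads are 22 mm wide; open, the fingers measure 114 mm over their backs; the gripper's body (76 mm by 85 mm) begins 54 mm behind the grasp point. The pads swing forward as they close: fully open they stand 13 mm farther back than shut.
Start: joints at [-1.468, 0.342, 1.524, -0, 1.275, -0.146], TCP at [129.297, -508.832, 404.722] pointing down, gripper open.
Joint ranges: [-2.53, 2.53], [-0.77, 2.02], [0.04, 2.7], [-1, 4.14], [0.28, 2.66], [-3.11, 3.11]. Speed limits (rad/s): [2.57, 2.57, 3.14, 3.14, 3.14, 3.14].

### API

Orientations are given as a unit quaternion [w, x, y, z].
In Python, from plant import robot gives the robot as it stands. The module is installed in compiled form; this text tells all that it offers.
- The arm moves only by the tool apply_moves, never from a script. Its argument "rows" is a list of rows, each a list of 7 numbers: the shift along the tool's x, y, z in mm, then the turn, a rotation vector about the tool's x, y, z in degrees, then the finger opening in mm, from 0 to 85.4. A call has 1 to 5 rows; each row is the pose to reach, as a shift and turn from the pose commanded when the call began, along the tool's axes at that moment; what a row does not reach only later rows make up. A row lasts 1/12 s, in which the tool goes at most 41.7 mm and 7.16 degrees, less where a joint would pass 70% of its speed; a pose out of reach is approached as far as the arm can. A call with a gripper value outside its range is refused whole. The fingers move at their own pace and stop on an object; "grip_force" is the grip in N (left out, the last holds). Time passes only in rows, so rows that repeat a pose let the fingers close. It gives the time, the measured TCP pose, the force, the opening and the grip force at its end, in the units of the state.
- robot.get_state(): the state, without advancing time (a new reading comes with each control period).
- robot.read_camera(name): name is "scene" or "top"; returns the picture (400x640x3 uint8, red, green, blue); there is no depth.
- robot.calibration(name): a dict with "camera_matrix" (3x3 intrinsics, pixels), "R" (3x3) and "t" (3): a world point X has camera coordinates R X + t. Camera axes: x right, y down, z forward; pixel columns grow to the right and rows downward; lengths in mm; the calibration is good to about 2 mm. A picture is of the moment at which its call begins. calibration takes no time and is no camera call.
- robot.finish_job(): hands the job in; it is judged then, once.
The state is a dict: "t": time; "qpos": joint angles; "qd": joint speeds; "joint_torque": joint torques, N m; "tcp_pos": TCP position; "ee_rot": TCP orientation; "force": force on the tool from outside, world axes, zero at the start; "wrist_torque": the same for the moment, N m; "width": finger opening in mm; "grasp_force": force on a finger pad.
Only numpy, scipy, OpenCV 4.12 (cv2) and the standard library are available. Lean on these libraries where they do the work, as an engineer would, in place of code of your own. Each camera call takes 0.05 s, during which the arm holds its last target. There are 200 camera calls.

## Working session

There is one attempt and no reset: what is moved stays moved. The work goes in short steps, Python scripts to look and compute and a tool call to move; the robot and the scene stay as the last step left them, time stands still between calls to the robot, and variables do not carry over. Pictures are saved under pics/ and viewed, at most 10 in all, crops included, and the job is handed in when it is done.

Besides the shell and the picture viewer there is one more tool, called after "Call:" as name(argument=value, ...) on one line, values as JSON. apply_moves: Moves the arm, as the interface text tells. Its arguments: {"type":"object","properties":{"rows":{"type":"array"},"grip_force":{"type":"number"}},"required":["rows"]}

```bash
mkdir -p pics; python3 - <<'E'
from plant import robot
import cv2
s=robot.get_state();print({k:s[k] for k in("t","tcp_pos","ee_rot","width","force")})
for n in("scene","top"):
    im=robot.read_camera(n);cv2.imwrite(f"pics/{n}0.png",im[:,:,::-1]);c=robot.calibration(n);print(n,c)
E
```

```text
{'t': 0.0, 'tcp_pos': array([ 129.28756634, -508.70549843,  404.02495776]), 'ee_rot': array([-7.64405156e-04,  9.92269047e-01,  1.24102996e-01,  4.44814715e-06]), 'width': 85.88519215234366, 'force': array([-0.30293459, -0.14431654,  0.10185538])}
scene {'camera_matrix': array([[368.09102536,   0.        , 313.09866701],
       [  0.        , 368.09102536, 199.54801358],
       [  0.        ,   0.        ,   1.        ]]), 'R': array([[-0.85423947, -0.51970074,  0.01364082],
       [-0.2319369 ,  0.35749303, -0.90465684],
       [ 0.46527433, -0.77595739, -0.42592244]]), 't': array([382.55944554, 224.8671184 , 772.00661198])}
top {'camera_matrix': array([[373.09606391,   0.        , 311.30035775],
       [  0.        , 373.09606391, 197.22151255],
       [  0.        ,   0.        ,   1.        ]]), 'R': array([[-2.13699636e-02, -9.99771490e-01, -5.39923518e-04],
       [-9.77081476e-01,  2.09993647e-02, -2.11827327e-01],
       [ 2.11790261e-01, -3.99919301e-03, -9.77306959e-01]]), 't': array([ -33.72391728,  501.69935406, 1163.5233252 ])}
```

View pics/scene0.png

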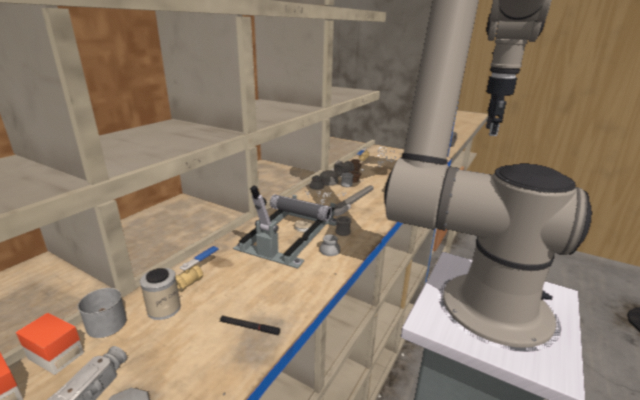

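View pics/top0.png

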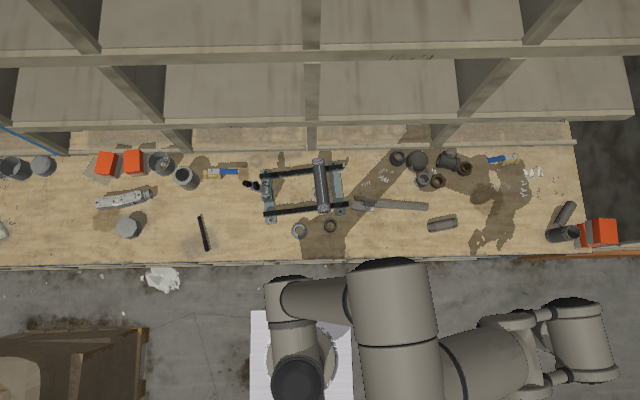

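The top view shows the cradle at about (303,190) with the pipe across its right part at (321,185). The hinge is on the left at (266,187), with the keeper's free end at about (248,184). I'll zoom in on both views.

```bash
cat > h.py <<'E'
import numpy as np,cv2
from plant import robot
def ray(n,u,v,z):
    c=robot.calibration(n);K,R,t=map(np.array,(c["camera_matrix"],c["R"],c["t"]))
    d=R.T@np.linalg.inv(K)@[u,v,1];o=-R.T@t
    return o+d*(z-o[2])/d[2]
def proj(n,X):
    c=robot.calibration(n);p=c["camera_matrix"]@(c["R"]@np.array(X,float)+c["t"]);return p[:2]/p[2]
E
python3 - <<'E'
import cv2,numpy as np
a=cv2.imread("pics/top0.png")[145:245,235:365];b=cv2.imread("pics/scene0.png")[175:275,225:355]
cv2.imwrite("pics/z0.png",np.vstack([cv2.resize(x,None,fx=5,fy=3*1.0 if 0 else 5,interpolation=3)[:500] for x in (a,)]))
cv2.imwrite("pics/z1.png",cv2.resize(b,None,fx=5,fy=5,interpolation=3))
E
```

```text
(no output)
```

View pics/z0.png

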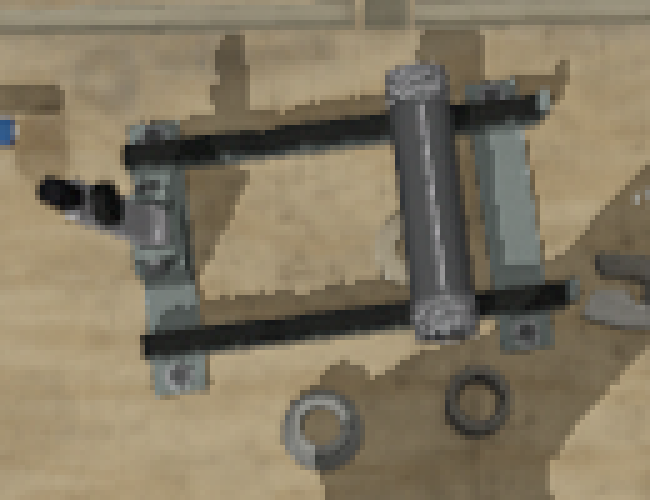

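View pics/z1.png

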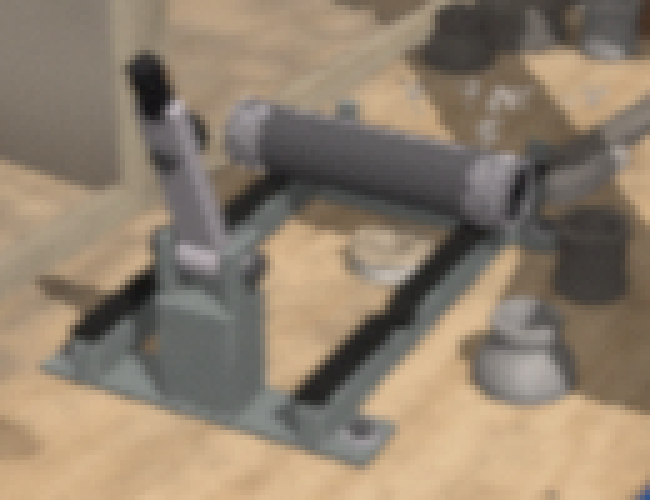

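```bash
python3 - <<'E'
from h import *
np.set_printoptions(precision=1,suppress=True)
P=lambda u,v,z:ray("top",235+(u+.5)/5-.5,145+(v+.5)/5-.5,z)
A=P(124,155,35);B=P(546,105,47);C=P(142,346,35);D=P(575,292,47)
print("rails L/R",A,B,C,D)
print(np.linalg.norm(A-B),np.linalg.norm(C-D),np.linalg.norm(A-C))
ey=(A-B+C-D)[:2];ey/=np.linalg.norm(ey);ex=np.array([ey[1],-ey[0]])
c1=(A+C)[:2]/2-145*ey;c2=(B+D)[:2]/2+140*ey;c=(c1+c2)/2
print("origin",c1,c2,c,"ey",ey,"ex",ex,"yaw ey",np.degrees(np.arctan2(ey[1],ey[0])))
loc=lambda X:np.array([ex@(X[:2]-c),ey@(X[:2]-c),X[2]])
for n,p in dict(pipeback=(418,82),pipefront=(443,318),pm=(432,200)).items(): print(n,P(*p,56),loc(P(*p,56)))
# keeper end: two rays
def od(n,u,v):
    a=ray(n,u,v,0);b=ray(n,u,v,200);return a,(b-a)/np.linalg.norm(b-a)
a,d=od("top",235+45/5,145+188/5);b,e=od("scene",225+148/5,175+60/5)
s=np.linalg.lstsq(np.c_[d,-e],b-a,rcond=None)[0];k=(a+s[0]*d+b+s[1]*e)/2
print("kend",k,loc(k),np.linalg.norm(a+s[0]*d-b-s[1]*e),"ang",np.arctan2(k[2]-86,125-loc(k)[1]))
# check: projections into both zooms
W=lambda x,y,z:np.r_[c+x*ex+y*ey,z]
for q in [(0,125,86),(-65,145,35),(65,145,35),(0,50,0)]:
    print(q,W(*q),(proj("top",W(*q))-[235,145])*5,(proj("scene",W(*q))-[225,175])*5)
for nm,p,z in(("reducer",(322,420),38),("coupling",(478,400),41)):print(nm,loc(P(*p,z)),P(*p,z))
# shelf underside?
for p in [(300,30)]:print(P(*p,0),P(*p,300))
E
```

```text
rails L/R [582.9 128.   35. ] [ 608.1 -155.4   47. ] [452.7 115.2  35. ] [ 480.3 -169.3   47. ]
284.8030963738055 286.0412783655509 130.88023436279516
origin [531.2 -22.8] [531.2 -22.9] [531.2 -22.9] ey [-0.1  1. ] ex [1.  0.1] yaw ey 95.31653413607081
pipeback [623.1 -70.   56. ] [ 87.1 -55.5  56. ]
pipefront [463.2 -82.2  56. ] [-73.2 -52.8  56. ]
pm [542.  -77.2  56. ] [  5.7 -55.1  56. ]
kend [513.6 147.4 206.1] [ -1.8 171.2 206.1] 2.9955936398937046 ang 1.9381322207851728
(0, 125, 86) [519.6 101.6  86. ] [151.8 226.4] [209.1 251.5]
(-65, 145, 35) [453.1 115.5  35. ] [139.5 343.4] [306.4 393.9]
(65, 145, 35) [582.5 127.5  35. ] [122.7 153.6] [ 82.3 328.1]
(0, 50, 0) [526.6  26.9   0. ] [276.3 243.2] [290.3 330.3]
reducer [-127.9   32.5   38. ] [400.9  -2.4  38. ]
coupling [-126.8  -69.6   41. ] [ 411.4 -103.9   41. ]
[680.9  10.3   0. ] [575.3  -1.8 300. ]
```

The calibration and the stated geometry agree: the pipe is at local y≈-55, the keeper at ≈1.94 rad. The plan is to keep the fingers closed and roll the pipe in short top strokes. The tool's closing line will lie along the cradle's y, which gives the longest contact.

```bash
cat >> h.py <<'E'
from scipy.spatial.transform import Rotation as Ro
np.set_printoptions(precision=1,suppress=True)
c0=np.array([531.2,-22.9]);a0=np.radians(95.3);ey=np.array([np.cos(a0),np.sin(a0)]);ex=np.array([ey[1],-ey[0]])
W=lambda x,y,z:np.r_[c0+x*ex+y*ey,z]
loc=lambda X:np.array([ex@(X[:2]-c0),ey@(X[:2]-c0),X[2]])
GOAL=Ro.from_matrix(np.c_[np.r_[ex,0],np.r_[-ey,0],[0,0,-1]])
def st():
    s=robot.get_state();q=s["ee_rot"];R=Ro.from_quat(np.r_[q[1:],q[0]]);p=np.array(s["tcp_pos"])
    tip=p+R.as_matrix()[:,2]*173
    print("t",round(s["t"],2),"tip loc",loc(tip),"F",s["force"],"w",round(s["width"],1));return p,R
def go(x,y,z):  # tip target, local
    p,R=st();d=R.inv().apply(W(x,y,z+173)-p);print("shift",d,"rot",np.degrees((R.inv()*GOAL).as_rotvec()))
E
python3 -c "
from h import *
go(6,-63,127)"
```

```text
t 0.1 tip loc [-445.1 -446.4  231.1] F [ 0.2 -0.   0.2] w 85.5
shift [ 505.2 -308.6  104.6] rot [-0.1 -0.   9. ]
```

Call:
apply_moves(rows=[[31.6,-19.3,4,0,0,0,0],[63.2,-38.6,8,0,0,0,0],[94.8,-57.9,12,0,0,0,0],[126.4,-77.2,16,0,0,0,0],[158,-96.5,20,0,0,0,0]], grip_force=30)

```text
t: 0.52
tcp_pos: [259.4, -374.9, 384.2]
ee_rot: [-0.0, 0.992, 0.124, -0.0]
force: [1.1, -0.2, -0.0]
width: 25.2
grasp_force: 0.0
```

Call:
apply_moves(rows=[[31.6,-19.3,4,0,0,0,0],[63.2,-38.6,8,0,0,0,0],[94.8,-57.9,12,0,0,0,0],[126.4,-77.2,16,0,0,0,0],[158,-96.5,20,0,0,0,0]])

```text
t: 0.93
tcp_pos: [388.9, -242.4, 364.4]
ee_rot: [-0.0, 0.992, 0.124, -0.0]
force: [-0.3, -1.1, 1.0]
width: 0.0
grasp_force: 0.0
```

Call:
apply_moves(rows=[[31.6,-19.3,4,0,0,0,0],[63.2,-38.6,8,0,0,0,0],[94.8,-57.9,12,0,0,5,0],[126.4,-77.2,16,0,0,9,0],[158,-96.5,20,0,0,9,0]])

```text
t: 1.35
tcp_pos: [518.4, -109.8, 344.2]
ee_rot: [-0.0, 0.999, 0.044, -0.0]
force: [1.0, -0.5, 0.4]
width: 0.0
grasp_force: 0.0
```

```bash
python3 -c "
from h import *
go(6,-63,92)"
```

```text
t 1.35 tip loc [-20.9 -85.4 171.2] F [ 1.  -0.5  0.4] w 0.0
shift [ 26.8 -22.5  79.2] rot [-0.   0.  -0.3]
```

Call:
apply_moves(rows=[[13,-11,36,0,0,0,0],[27,-22.5,70,0,0,-0.3,0],[27,-22.5,84,0,0,-0.3,0],[27,-22.5,88,0,0,-0.3,0],[27,-22.5,88,0,0,-0.3,0]])

```text
t: 1.77
tcp_pos: [541.9, -86.5, 255.3]
ee_rot: [-0.0, 0.999, 0.049, -0.002]
force: [-0.3, -1.2, 0.8]
width: 0.2
grasp_force: 0.0
```

```bash
python3 - <<'E'
from h import *
go(6,-63,77)
a=robot.read_camera("top")[145:225,255:355,::-1];b=robot.read_camera("scene")[165:245,250:350,::-1]
f=lambda x:cv2.resize(x,None,fx=4,fy=4,interpolation=3)
cv2.imwrite("pics/c1.png",np.hstack([f(a),f(b)]))
E
```

```text
t 1.77 tip loc [  4.2 -64.1  82.3] F [-0.3 -1.2  0.8] w 0.2
shift [ 1.2 -1.3  5.3] rot [-0.1  0.2  0.3]
```

View pics/c1.png

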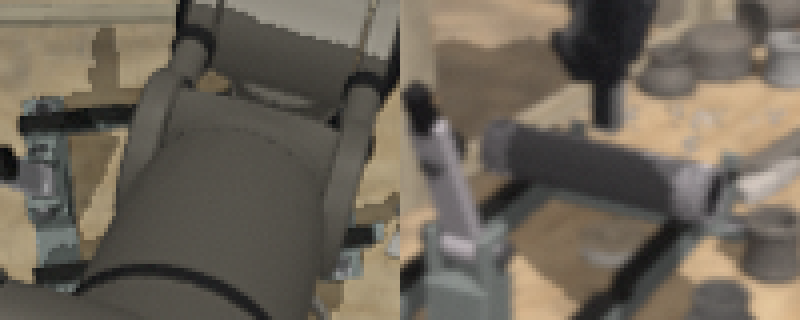

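The top view is blocked by the arm. In the scene crop (second half) the closed tips stand just above and behind the pipe's middle at about (605,125). Next I'll lower until I feel contact.

Call:
apply_moves(rows=[[0,0,2,0,0,0,0],[0,0,4,0,0,0,0],[0,0,4.5,0,0,0,0],[0,0,5,0,0,0,0],[0,0,5,0,0,0,0]])

```text
t: 2.28
tcp_pos: [542.2, -86.8, 252.0]
ee_rot: [0.0, 0.999, 0.048, 0.0]
force: [-0.2, 0.4, 0.2]
width: 0.2
grasp_force: 0.0
```

Call:
apply_moves(rows=[[0,0,1,0,0,0,0],[0,0,1.5,0,0,0,0],[0,0,2,0,0,0,0],[0,0,2,0,0,0,0]])

```text
t: 2.62
tcp_pos: [542.3, -86.7, 249.9]
ee_rot: [0.0, 0.999, 0.048, 0.0]
force: [-1.3, -0.2, 3.0]
width: -0.4
grasp_force: 1.3
```

Call:
apply_moves(rows=[[0,0,0.5,0,0,0,0],[0,0,1,0,0,0,0],[0,0,1,0,0,0,0]])

```text
t: 2.87
tcp_pos: [542.3, -86.9, 249.6]
ee_rot: [0.0, 0.999, 0.049, 0.0]
force: [-2.7, -1.0, 8.7]
width: -0.3
grasp_force: 4.4
```

Call:
apply_moves(rows=[[0,-5,0,0,0,0,0],[0,-13,0,0,0,0,0],[0,-22,0,0,0,0,0],[0,-30,0,0,0,0,0]])

```text
t: 3.2
tcp_pos: [539.4, -56.7, 250.2]
ee_rot: [0.001, 0.999, 0.048, 0.001]
force: [-3.5, -0.6, 12.6]
width: 0.1
grasp_force: 6.0
```

```bash
cat >> h.py <<'E'
def look(name):
    st();b=robot.read_camera("scene");cv2.imwrite(f"pics/{name}.png",cv2.resize(b[165:265,230:350,::-1],None,fx=5,fy=5,interpolation=3))
E
python3 -c "
from h import *
look('s1')
for y in (-55,-40,-25): print(y,[(proj('scene',W(x,y,56))-[230,165])*5 for x in(-83,97)])"
```

```text
t 3.2 tip loc [  5.3 -34.6  77.2] F [-3.5 -0.6 12.6] w 0.1
-55 [array([487.6, 241.8]), array([211.3, 177.5])]
-40 [array([476.5, 252.9]), array([197.8, 187.2])]
-25 [array([465.1, 264.3]), array([184. , 197.1])]
```

View pics/s1.png

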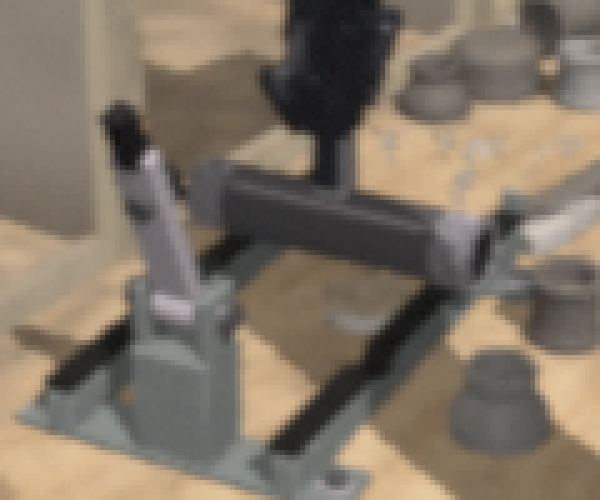

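The pipe's near end is at about (478,255), which puts it at local y≈-40. It is rolling without slip and staying straight, so I'll continue with re-strokes at the same height.

Call:
apply_moves(rows=[[0,-6,0,0,0,0,0],[0,-10,0,0,0,0,0],[0,-10,-10,0,0,0,0],[0,9,-10,0,0,0,0],[0,9,-10,0,0,0,0]])

```text
t: 3.67
tcp_pos: [540.8, -67.5, 259.6]
ee_rot: [0.001, 0.999, 0.048, 0.001]
force: [-0.1, -0.6, 0.6]
width: 0.1
grasp_force: 0.0
```

Call:
apply_moves(rows=[[0,0,6,0,0,0,0],[0,0,9,0,0,0,0],[0,0,10,0,0,0,0],[0,0,10,0,0,0,0]])

```text
t: 4.0
tcp_pos: [540.1, -65.7, 249.3]
ee_rot: [0.0, 0.999, 0.049, 0.0]
force: [-2.5, -2.0, 10.4]
width: -0.1
grasp_force: 5.0
```

```bash
cat >> h.py <<'E'
def pipey():
    # near-end light cap of the pipe: print end position guess by finding bright/dark? report raw rays
    pass
E
python3 -c "
from h import *
st()"
```

```text
t 4.0 tip loc [  5.  -43.6  76.3] F [-2.5 -2.  10.4] w -0.1
```

Good contact at about 10 N. Next is a full 40 mm stroke, then lift, back 20 and lower.

Call:
apply_moves(rows=[[0,-6,0,0,0,0,0],[0,-15,0,0,0,0,0],[0,-24,0,0,0,0,0],[0,-33,0,0,0,0,0],[0,-39,0,0,0,0,0]])

```text
t: 4.42
tcp_pos: [536.3, -26.0, 249.9]
ee_rot: [0.0, 0.999, 0.049, 0.001]
force: [-1.8, 0.5, 9.6]
width: 0.1
grasp_force: 5.2
```

Call:
apply_moves(rows=[[0,0,0,0,0,0,0],[0,0,-10,0,0,0,0],[0,18,-10,0,0,0,0],[0,18,-4,0,0,0,0],[0,18,-1,0,0,0,0]])

```text
t: 4.83
tcp_pos: [538.1, -45.1, 249.2]
ee_rot: [-0.0, 0.999, 0.048, -0.0]
force: [0.2, -2.5, 22.8]
width: 0.2
grasp_force: 12.3
```

Call:
apply_moves(rows=[[0,0,0.5,0,0,0,0],[0,0,1,0,0,0,0],[0,0,1,0,0,0,0]])

```text
t: 5.08
tcp_pos: [538.1, -44.7, 249.4]
ee_rot: [0.0, 0.999, 0.048, 0.0]
force: [-2.7, -1.7, 11.4]
width: 0.1
grasp_force: 6.0
```

```bash
python3 -c "
from h import *
look('s2')
for y in (-25,-15,-5): print(y,[(proj('scene',W(x,y,56))-[230,165])*5 for x in(-83,97)])"
```

```text
t 5.08 tip loc [  4.9 -22.5  76.4] F [-2.7 -1.7 11.4] w 0.1
-25 [array([465.1, 264.3]), array([184. , 197.1])]
-15 [array([457.4, 272.1]), array([174.7, 203.8])]
-5 [array([449.6, 279.9]), array([165.2, 210.6])]
```

View pics/s2.png

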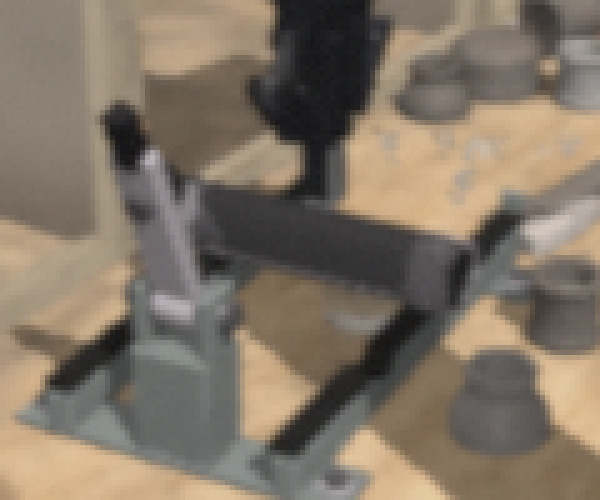

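The near end is at about (460,273), so the pipe is at y≈-16 and still square. Two more strokes.

Call:
apply_moves(rows=[[0,-6,0,0,0,0,0],[0,-14,0,0,0,0,0],[0,-22,0,0,0,0,0],[0,-30,0,0,0,0,0],[0,-35,0,0,0,0,0]])

```text
t: 5.55
tcp_pos: [534.7, -9.0, 250.0]
ee_rot: [0.0, 0.999, 0.049, 0.001]
force: [-2.7, -0.6, 12.8]
width: 0.0
grasp_force: 6.7
```

Call:
apply_moves(rows=[[0,0,0,0,0,0,0],[0,0,-10,0,0,0,0],[0,18,-10,0,0,0,0],[0,18,-4,0,0,0,0],[0,18,-1,0,0,0,0]])

```text
t: 5.97
tcp_pos: [536.3, -28.0, 248.9]
ee_rot: [-0.0, 0.999, 0.048, -0.0]
force: [-0.4, -1.5, 19.3]
width: 0.0
grasp_force: 10.9
```

Call:
apply_moves(rows=[[0,0,0.5,0,0,0,0],[0,0,1,0,0,0,0],[0,0,1,0,0,0,0]])

```text
t: 6.22
tcp_pos: [536.4, -27.7, 249.2]
ee_rot: [0.0, 0.999, 0.048, -0.0]
force: [-3.0, -1.5, 10.7]
width: 0.1
grasp_force: 5.7
```

Call:
apply_moves(rows=[[0,-6,0,0,0,0,0],[0,-14,0,0,0,0,0],[0,-22,0,0,0,0,0],[0,-30,0,0,0,0,0],[0,-35,0,0,0,0,0]])

```text
t: 6.63
tcp_pos: [533.0, 8.0, 250.0]
ee_rot: [0.0, 0.999, 0.049, 0.001]
force: [-2.6, -0.2, 15.9]
width: 0.1
grasp_force: 8.0
```

Call:
apply_moves(rows=[[0,0,0,0,0,0,0],[0,0,-10,0,0,0,0],[0,18,-10,0,0,0,0],[0,18,-4,0,0,0,0],[0,18,-1,0,0,0,0]])

```text
t: 7.05
tcp_pos: [534.6, -11.0, 248.7]
ee_rot: [-0.0, 0.999, 0.048, -0.001]
force: [1.3, -0.5, 14.4]
width: 0.2
grasp_force: 8.5
```

Call:
apply_moves(rows=[[0,0,0.5,0,0,0,0],[0,0,1,0,0,0,0],[0,0,1,0,0,0,0]])

```text
t: 7.3
tcp_pos: [534.7, -10.7, 248.8]
ee_rot: [0.0, 0.999, 0.048, -0.0]
force: [-2.8, -2.5, 10.0]
width: -0.0
grasp_force: 5.0
```

```bash
python3 -c "
from h import *
look('s3')
for y in (10,20,30,50): print(y,[(proj('scene',W(x,y,56))-[230,165])*5 for x in(-83,97)])"
```

```text
t 7.3 tip loc [ 4.4 11.8 75.8] F [-2.8 -2.5 10. ] w -0.0
10 [array([437.5, 292. ]), array([150.6, 221.1])]
20 [array([429.4, 300.2]), array([140.7, 228.2])]
30 [array([421. , 308.6]), array([130.7, 235.4])]
50 [array([404. , 325.7]), array([110.1, 250.1])]
```

View pics/s3.png

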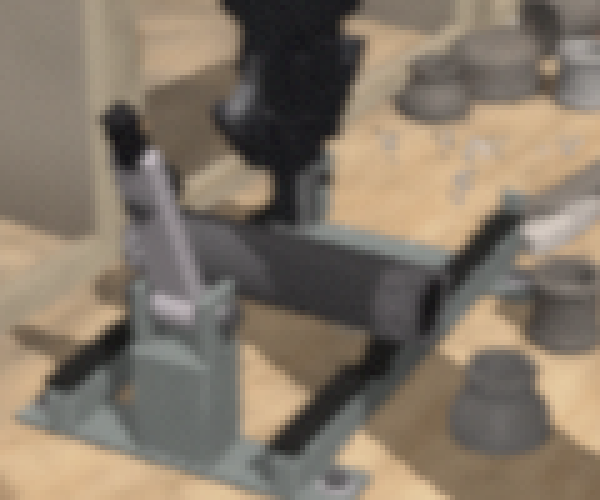

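The near end is at about (430,300), so the pipe is at y≈19. This stroke should bring it to the seat's edge.

Call:
apply_moves(rows=[[0,-7,0,0,0,0,0],[0,-16,0,0,0,0,0],[0,-25,0,0,0,0,0],[0,-34,0,0,0,0,0],[0,-40,0,0,0,0,0]])

```text
t: 7.77
tcp_pos: [530.6, 30.3, 248.6]
ee_rot: [-0.0, 0.999, 0.048, -0.0]
force: [-0.8, -0.5, -0.1]
width: -0.1
grasp_force: 0.0
```

Call:
apply_moves(rows=[[0,0,0,0,0,0,0],[0,0,-6,0,0,0,0],[0,0,-12,0,0,0,0],[0,0,-12,0,0,0,0]])

```text
t: 8.1
tcp_pos: [531.4, 28.5, 261.7]
ee_rot: [0.0, 0.999, 0.048, 0.001]
force: [1.4, 0.4, 1.0]
width: 0.0
grasp_force: 0.0
```

```bash
python3 -c "
from h import *
look('s4')
for y,z in ((35,56),(40,56),(50,51)): print(y,[(proj('scene',W(x,y,z))-[230,165])*5 for x in(-83,97)])"
```

```text
t 8.1 tip loc [ 5.2 51.1 88.7] F [1.4 0.4 1. ] w 0.0
35 [array([416.8, 312.8]), array([125.6, 239. ])]
40 [array([412.6, 317.1]), array([120.5, 242.7])]
50 [array([403.8, 334.2]), array([110.6, 258.2])]
```

View pics/s4.png

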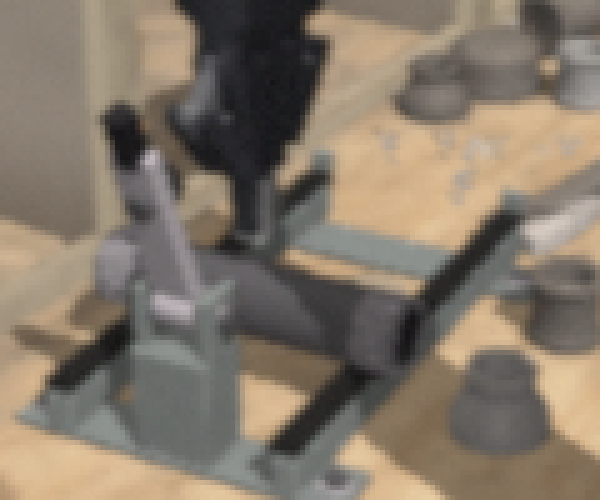

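The near end is at about (405,332) and the far end at (115,263), which matches the seated prediction. Force vanished during the stroke, as it should when the pipe drops. I'll confirm by touching the pipe's top, expected 5 mm lower.

Call:
apply_moves(rows=[[0,1,8,0,0,0,0],[0,1,13,0,0,0,0],[0,1,15,0,0,0,0],[0,1,15,0,0,0,0]])

```text
t: 8.48
tcp_pos: [530.9, 27.5, 245.7]
ee_rot: [0.0, 0.999, 0.048, -0.001]
force: [-2.0, -0.9, 6.8]
width: -0.1
grasp_force: 3.4
```

Call:
apply_moves(rows=[[0,0,1,0,0,0,0],[0,0,1.5,0,0,0,0],[0,0,2,0,0,0,0],[0,0,2,0,0,0,0]])

```text
t: 8.82
tcp_pos: [530.8, 27.5, 245.4]
ee_rot: [0.0, 0.999, 0.048, 0.0]
force: [-7.8, -1.0, 22.8]
width: 0.1
grasp_force: 11.3
```

```bash
python3 -c "
from h import *
st()"
```

```text
t 8.82 tip loc [ 4.2 50.1 72.4] F [-7.8 -1.  22.8] w 0.1
```

The seat is confirmed: pipe top at 72 mm under load. Next I go up and over to behind the keeper's free end.

Call:
apply_moves(rows=[[0,0,-40,0,0,0,0],[-2,0,-80,0,0,0,0],[-4,0,-120,0,0,0,0],[-4,0,-160,0,0,0,0],[-4,-10,-178,0,0,0,0]])

```text
t: 9.23
tcp_pos: [526.6, 36.3, 426.3]
ee_rot: [0.001, 0.999, 0.048, 0.003]
force: [1.5, 0.8, 0.0]
width: 0.0
grasp_force: 0.0
```

Call:
apply_moves(rows=[[0,-40,0,0,0,0,0],[0,-80,0,0,0,0,0],[0,-120,0,0,0,0,0],[0,-152,0,0,0,0,0],[0,-152,0,0,0,0,0]])

```text
t: 9.65
tcp_pos: [510.4, 193.3, 420.7]
ee_rot: [-0.001, 0.999, 0.051, -0.001]
force: [-0.8, -0.2, -0.1]
width: -0.4
grasp_force: 0.0
```

```bash
python3 -c "
from h import *
look('s5');go(0,212,185)
for a in(1.85,1.94,2.1):print(a,loc(W(0,125-128*np.cos(a),86+128*np.sin(a))))"
```

```text
t 9.65 tip loc [ -1.  217.6 247.7] F [-0.8 -0.2 -0.1] w -0.4
t 9.7 tip loc [ -0.7 215.  247.6] F [ 0.4 -0.1  0. ] w 0.0
shift [ 0.5  3.  62.6] rot [-0.   0.1  0.5]
1.85 [ -0.  160.3 209. ]
1.94 [ -0.  171.2 205.4]
2.1 [  0.  189.6 196.5]
```

View pics/s5.png

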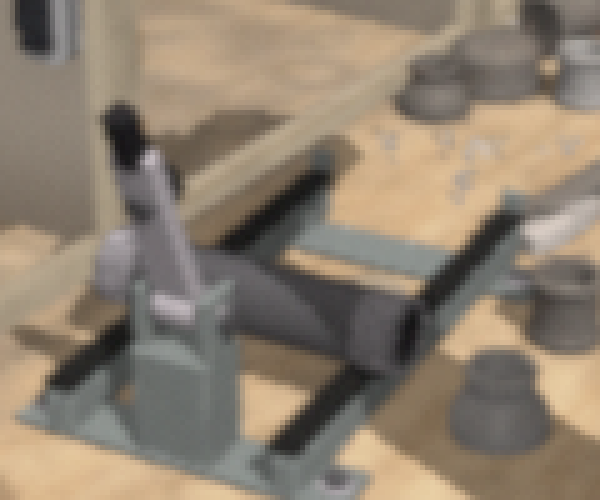

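The last picture shows the pipe lying square in the V seats, near end (405,335), far end (115,265). The keeper's end is still at (122,115). Next I descend behind it, then push along the arc.

Call:
apply_moves(rows=[[0,3,30,0,0,0,0],[0,3,55,0,0,0,0],[0,3,61,0,0,0,0],[0,3,61,0,0,0,0]])

```text
t: 10.03
tcp_pos: [511.6, 184.6, 358.5]
ee_rot: [0.001, 0.999, 0.048, -0.003]
force: [-0.5, 0.1, -0.1]
width: 0.2
grasp_force: 0.0
```

Call:
apply_moves(rows=[[0,7,0,0,0,0,0],[0,14,0,0,0,0,0],[0,21,0,0,0,0,0],[0,28,0,0,0,0,0],[0,35,0,0,0,0,0]])

```text
t: 10.45
tcp_pos: [515.4, 150.0, 361.8]
ee_rot: [-0.0, 0.999, 0.048, 0.001]
force: [0.3, 2.3, 1.2]
width: -0.0
grasp_force: 1.0
```

```bash
python3 -c "
from h import *
st()
for d in range(90,-6,-6):
    a=np.radians(d);print(d,np.array([125-113*np.cos(a)+9*np.sin(a)+14.5,86+113*np.sin(a)+9*np.cos(a)]))"
```

```text
t 10.45 tip loc [  0.6 173.7 188.8] F [0.3 2.3 1.2] w -0.0
90 [148.5 199. ]
84 [136.6 199.3]
78 [124.8 198.4]
72 [113.1 196.3]
66 [101.8 192.9]
60 [ 90.8 188.4]
54 [ 80.4 182.7]
48 [ 70.6 176. ]
42 [ 61.5 168.3]
36 [ 53.4 159.7]
30 [ 46.1 150.3]
24 [ 39.9 140.2]
18 [ 34.8 129.5]
12 [ 30.8 118.3]
6 [ 28.1 106.8]
0 [26.5 95. ]
```

Contact is at about 2 N and the arm is being pushed. I'll follow the arc.

Call:
apply_moves(rows=[[0,9,-3,0,0,0,0],[0,18,-6,0,0,0,0],[0,27,-9,0,0,0,0],[0,37,-10,0,0,0,0],[0,49,-9,0,0,0,0]])

```text
t: 10.87
tcp_pos: [519.9, 101.1, 370.2]
ee_rot: [0.0, 0.999, 0.049, 0.0]
force: [-0.2, 0.9, 1.0]
width: 0.1
grasp_force: 0.6
```

Call:
apply_moves(rows=[[0,12,2,0,0,0,0],[0,23,5,0,0,0,0],[0,34,10,0,0,0,0],[0,44,15,0,0,0,0],[0,54,22,0,0,0,0]])

```text
t: 11.28
tcp_pos: [525.2, 47.1, 347.3]
ee_rot: [0.0, 0.999, 0.048, 0.0]
force: [0.9, 0.7, 2.3]
width: 0.1
grasp_force: 0.5
```

```bash
python3 -c "
from h import *
st()"
```

```text
t 11.28 tip loc [  0.6  70.2 174.3] F [0.9 0.7 2.3] w 0.1
```

Call:
apply_moves(rows=[[0,9,6,0,0,0,0],[0,17,14.5,0,0,0,0],[0,24,24,0,0,0,0],[0,30,34,0,0,0,0],[0,35,45,0,0,0,0]])

```text
t: 11.7
tcp_pos: [528.5, 12.8, 301.6]
ee_rot: [0.0, 0.999, 0.048, -0.0]
force: [1.2, -0.1, 1.6]
width: 0.1
grasp_force: 0.4
```

Call:
apply_moves(rows=[[0,4,9,0,0,0,0],[0,6,18,0,0,0,0],[0,7.5,25,0,0,0,0],[0,8,30,0,0,0,0],[0,8,30,0,0,0,0]])

```text
t: 12.12
tcp_pos: [529.0, 5.6, 271.4]
ee_rot: [-0.0, 0.999, 0.048, -0.001]
force: [-0.8, -0.3, -0.6]
width: 0.1
grasp_force: 0.0
```

```bash
python3 -c "
from h import *
st()"
```

```text
t 12.12 tip loc [ 0.  28.7 98.4] F [-0.8 -0.3 -0.6] w 0.1
```

Call:
apply_moves(rows=[[0,0,1.5,0,0,0,0],[0,0,2.5,0,0,0,0],[0,0,3,0,0,0,0],[0,0,3,0,0,0,0]])

```text
t: 12.45
tcp_pos: [529.3, 5.7, 270.0]
ee_rot: [0.0, 0.999, 0.049, 0.0]
force: [0.5, 0.6, 0.2]
width: -0.3
grasp_force: 0.1
```

Call:
apply_moves(rows=[[0,0,1,0,0,0,0],[0,0,1.5,0,0,0,0],[0,0,1.5,0,0,0,0]])

```text
t: 12.7
tcp_pos: [529.4, 5.5, 268.3]
ee_rot: [0.0, 0.999, 0.048, 0.0]
force: [-0.2, -1.3, 0.6]
width: 0.3
grasp_force: 0.4
```

Call:
apply_moves(rows=[[0,0,0.7,0,0,0,0],[0,0,1.4,0,0,0,0],[0,0,1.4,0,0,0,0]])

```text
t: 12.95
tcp_pos: [529.4, 5.5, 267.8]
ee_rot: [0.0, 0.999, 0.048, 0.001]
force: [-3.1, -0.3, 8.6]
width: 0.0
grasp_force: 4.2
```

Call:
apply_moves(rows=[[0,0,0.6,0,0,0,0],[0,0,1.2,0,0,0,0],[0,0,1.2,0,0,0,0]])

```text
t: 13.2
tcp_pos: [529.3, 5.5, 267.5]
ee_rot: [0.0, 0.999, 0.049, 0.001]
force: [-5.7, 0.0, 16.1]
width: -0.1
grasp_force: 7.8
```

Firm at 16 N at the expected height of 94.5 mm, so the pad is on the pipe. Now I retract and verify numerically from the images.

Call:
apply_moves(rows=[[0,0,-10,0,0,0,0],[0,0,-40,0,0,0,0],[0,0,-80,0,0,0,0],[0,0,-120,0,0,0,0],[0,0,-140,0,0,0,0]])

```text
t: 13.62
tcp_pos: [529.5, 5.6, 410.6]
ee_rot: [0.001, 0.999, 0.049, 0.003]
force: [-0.4, -0.3, 0.6]
width: 0.4
grasp_force: 0.0
```

Call:
apply_moves(rows=[[0,35,0,0,0,0,0],[0,75,0,0,0,0,0],[0,115,0,0,0,0,0],[0,155,0,0,0,0,0],[0,190,0,0,0,0,0]])

```text
t: 14.03
tcp_pos: [547.4, -185.8, 405.8]
ee_rot: [0.0, 0.999, 0.048, 0.0]
force: [0.8, -0.4, -0.1]
width: 0.0
grasp_force: 0.0
```

```bash
python3 - <<'E'
from h import *
st()
im=robot.read_camera("scene")
for x in range(0,2):pass
# black grip: dark blob expected at local y -3..27, z~86
g=cv2.cvtColor(im,cv2.COLOR_RGB2GRAY)
print("grip exp",proj("scene",W(0,-3,86)),proj("scene",W(0,27,86)),"pad/bolt",proj("scene",W(0,50,96)))
u,v=np.round(proj("scene",W(0,12,90))).astype(int);print(g[v-12:v+13:2,u-14:u+15:2])
m=((g<40)*255).astype(np.uint8)
n,_,s,ce=cv2.connectedComponentsWithStats(m)
for i in range(1,n):
    if s[i,4]>8 and abs(ce[i]-[u,v]).max()<60:print(s[i],ce[i])
# fittings moved? compare with first picture
d=cv2.absdiff(g,cv2.cvtColor(cv2.imread("pics/scene0.png"),cv2.COLOR_BGR2GRAY))
E
```

```text
t 14.03 tip loc [   1.2 -163.8  232.8] F [ 0.8 -0.4 -0.1] w 0.0
grip exp [292.2 204.9] [286.8 209.3] pad/bolt [282.3 209.4]
[[108 129 155 155 153 154 155 150 141 141 166 181 183 184 178]
 [149 157 148 146 153 153 154 161 118  81 125 175 181 177 175]
 [146 140 141 141 140 148 162 157  93  69 120 172 175 174 174]
 [143 141 131 105 101 125 131  70  30  31 111 169 168 170 174]
 [138 121  98  98 100  83  47  27  26  58 127 167 171 175 172]
 [106 104 100  96  65  31  28  31  28  63 136 176 177 178 175]
 [105 103  94  88  80  37  31  32  23  59 136 173 173 175 176]
 [103  87  76 141 168 157 143 109  40  72 126 168 176 175 175]
 [ 88  91  86  92 125 184 173 124  75  81  87 107 137 159 166]
 [146 176 128 121 153 169 138  97  84  84  83  84  86  98 132]
 [188 188 189 185 159 125  96  83  82  82  83  85  84  84  95]
 [189 189 186 152 113  67 103 102  94  87  86  81  81  82  85]
 [190 178 151 114  51  56  92  96  96  98 101  99  94  86  83]]
[285 200  10   8  45] [290.1 203.7]
[315 211  15  16  57] [320.7 219.5]
[310 227   4  10  21] [311.5 231.8]
[241 230  15  12  51] [249.2 235.4]
[286 239  18  16  64] [294.3 246. ]
```

```bash
python3 - <<'E'
from h import *
for a in(-.03,0,.05,.1):
    P=[]
    for x in(-12,12):
        for r in(98,128):
            for n in(-9,9):P.append(proj("scene",W(x,125-r*np.cos(a)+n*np.sin(a),86+r*np.sin(a)+n*np.cos(a))))
    h=cv2.convexHull(np.float32(P));m=cv2.moments(h);print(a,m["m10"]/m["m00"],m["m01"]/m["m00"],cv2.boundingRect(h))
g=cv2.cvtColor(robot.read_camera("scene"),cv2.COLOR_RGB2GRAY)
m=((g<60)*255).astype(np.uint8)[192:216,278:300]
n,_,s,ce=cv2.connectedComponentsWithStats(m)
for i in range(1,n):print(s[i],ce[i]+[278,192])
E
```

```text
-0.03 289.49417728960344 208.23580754654688 (282, 202, 15, 13)
0 289.4881916378612 207.10096175576186 (282, 201, 15, 13)
0.05 289.43688650349077 205.23528631907348 (282, 198, 15, 14)
0.1 289.33362365956896 203.40493936631856 (282, 196, 15, 14)
[ 6  7 12 10 63] [290.3 203.6]
```

```bash
python3 -c "
from plant import robot
print(robot.finish_job())"
```

```text
the job is handed in; nothing more can be done
None
```

The pipe is rolled into the V seats and the hold-down arm pushed down until it met firm resistance (16 N) at the height expected with its pad on the pipe; I felt no contact with the fittings and tools, and handed the job in at about 14 s. The final camera check of the arm's angle was inconclusive, and I did not compare before-and-after pictures of the fittings.

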